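# Balance a brass blank on the ball stake and hold the sprung loupe over it

### The arm

A 6-joint arm with a two-finger parallel gripper is mounted at the origin on the work surface. World frame = base frame: x ahead of the robot, y to its left, z up, the work surface at z = 0. Lengths are in m, angles in rad, forces in N, time in s.
With the tool pointing down it reaches from about 0.25 to 0.775 m from the base axis. Payload 4 kg.
Tool frame: the origin (TCP) lies between the finger pads, 19 mm behind the fingertips; this is the grasp point; z points along the fingers, y is the line along which they close (so a half turn about z gives the same grasp; the last joint's range is limited). The gripper opens to 94 mm and grips with 3 to 60 N. Pads are 16 mm wide; open, the fingers measure 119 mm over their backs; the gripper's body (75 mm by 177 mm) begins 78 mm behind the grasp point.
Start: joints at [1.074, 0.087, 1.371, -0, 1.684, -0.103], TCP at [0.211, 0.508, 0.224] pointing down, gripper open.
Joint ranges: [-3.1, 3.1], [-0.76, 2.03], [0.27, 2.55], [-1.08, 4.22], [0.17, 2.65], [-2.57, 2.57]. Speed limits (rad/s): [2.79, 2.79, 3.14, 3.14, 3.14, 3.14].

### API

Orientations are given as [roll, pitch, yaw] about the fixed x, y, z axes, in that order (R = Rz(yaw) Ry(pitch) Rx(roll)).
In Python, from bench import robot gives the robot as it stands.
- The arm moves only by the tool servo_tool, never from a script. Its argument "moves" is a list of rows, each a list of 5 numbers: the shift along the tool's x, y, z in units of 25 mm (1.0 is 25 mm), then the turn about the tool's z in units of 6 degrees (1.0 is 6 degrees), then the closure, from 0 (fully open) to 1 (shut). In form: [[dx, dy, dz, yaw, gripper], ...]. A call has 1 to 10 rows; each row is the pose to reach, as a shift and turn from the pose commanded when the call began, along the tool's axes at that moment; what a row does not reach only later rows make up. A row lasts 1/12 s, in which the tool goes at most 41.7 mm and 7.16 degrees, less where a joint would pass 70% of its speed; a pose out of reach is approached as far as the arm can. A call with a gripper value outside its range is refused whole. The fingers move at their own pace and stop on an object; the grip force is fixed at half the most. Time passes only in rows, so rows that repeat a pose let the fingers close. It gives the time, the measured TCP pose, the force, the opening and the grip force at its end, in the units of the state.
- robot.get_obs(): the state, without advancing time (a new reading comes with each control period).
- robot.snapshot(name): name is "scene" or "side" or "wrist"; returns a dict with "image" (384x512x3 uint8, blue, green, red), "fx", "fy", "cx", "cy" (pixels), "eye" and "orientation" of the camera in the world; the wrist camera has in their place "T_tool_cam" (4x4, takes a point from camera to tool coordinates, whose origin is the TCP and whose axes are the flange's). Camera axes: x right, y down, z forward; pixel columns grow to the right and rows downward; lengths in m; the calibration is good to about 2 mm. A picture is of the moment at which its call begins: read the wrist's pose just before it. There is no depth.
- robot.close_job(): hands the job in; it is judged then, once.
The state is a dict: "time": time; "joint_positions": joint angles; "qvel": joint speeds; "joint_torque": joint torques, N m; "tool_pos": TCP position; "ee_rot": TCP orientation; "wrist_force": force on the tool from outside, world axes, zero at the start; "wrist_torque": the same for the moment, N m; "width": finger opening in m; "finger_force": force on a finger pad.
Only numpy, scipy, OpenCV 4.12 (cv2) and the standard library are available. Lean on these libraries where they do the work, as an engineer would, in place of code of your own. Each camera call takes 0.05 s, during which the arm holds its last target. There are 200 camera calls.

### The job

Balance the oblong brass blank, flat side down and centred, on top of the steel ball stake and let go of it. Then take the sprung loupe arm by its upright pin, swing it anticlockwise as far as its stop so that the lens stands over the blank, and finish while still holding the pin there against the spring: do not let go. The blank must stay balanced on the ball, and the other things on the bench must stay where they are.

Things in the scene. Friction and masses are not known exactly. Their poses are not given: they have to be found in the camera images.
- blank: the oblong brass blank, 44 x 30 mm, 12 mm thick, about 0.13 kg, lying flat on the bench; origin at centre of underside, x along the 44 mm side, y along the 30 mm side, z up. It lies near a round brass disc and a brass ring; which lies where varies
- stand: fixed steel stand: base plate 120 x 210 mm (its own x -60 to 60, y -60 to 150), 12 mm thick, with a steel ball stake (64 mm ball on a short stem) and, 110 mm from it along the stand's own +y, a pivot post carrying the loupe arm; a thin stop pillar by the post. Origin on the bench under the ball; placed and turned differently each time
- stake_top (a point): topmost point of the ball (90 mm above the bench); the blank is balanced here
- loupe_pivot (a point): point on the upright hinge axis of the loupe arm, 135 mm above the bench, 110 mm from stake_top horizontally. The arm is a level bar 12 mm wide, 8 mm thick (131 to 139 mm above the bench) with a lens ring (54 mm outside, centre 110 mm from the hinge axis) and the pin at its end; it passes 29 mm above the balanced blank
- loupe_arm (a joint): angle of the loupe arm about its upright hinge, rad: 0 where its spring parks it (swung aside), 1.2 at its stop, where the arm lies over the ball with the lens above it. Grows anticlockwise seen from above. It springs back to 0 if let go: the push needed at the pin is about 1.2 N at 0 and 4.7 N at 1.2
- pin_mid (a point): middle of the upright round steel pin that stands on the end of the loupe arm as its handle: 12 mm diameter, 50 mm tall, from 139 to 189 mm above the bench (this point at 164 mm), 170 mm from the hinge axis; it travels on a circle about loupe_pivot
- disc: round solid brass disc, 36 mm diameter, 12 mm thick, lying flat; origin at centre of underside. Not part of the job
- collar: brass ring, 34 mm outside, 20 mm hole, 14 mm high, lying flat; origin at centre of underside. Not part of the job
- pliers: small pliers with black handles, 125 mm long, lying; origin under the joint. Not part of the job
- file: flat file with a wooden handle, 240 mm long, lying; origin under its middle. Not part of the job
- hammer: hammer, lying; not part of the job
- burnisher: burnisher like a screwdriver, wooden handle, lying; not part of the job
Things that resemble listed ones, but are neither listed nor needed, are in the scene too. Leave any orange look-alike of the blank alone.

How it is judged:
By the outcome, as a careful person would: the job done as asked, in the order asked, and still so for the second after the job is handed in, while the arm keeps its last pose, push and grip.
It also fails if it takes over 56 s, if anything falls off the work surface, if the arm or the gripper's body presses on something with over 40 N, if the wrist force passes 120 N, or if a joint passes its speed limit or range.

## Working session

There is one attempt and no reset: what is moved stays moved. The work goes in short steps, Python scripts to look and compute and a tool call to move; the robot and the scene stay as the last step left them, time stands still between calls to the robot, and variables do not carry over. Pictures are saved under pics/ and viewed, at most 10 in all, crops included, and the job is handed in when it is done.

Besides the shell and the picture viewer there is one more tool, called after "Call:" as a command line: name --pt "numbers of a row" for each row, then --argument value for the rest. servo_tool: Moves the arm, as the interface text tells. Its arguments: {"type":"object","properties":{"moves":{"type":"array"}},"required":["moves"]}

```bash
mkdir -p pics; ls; python3 - <<'E'
from bench import robot
import cv2,numpy as np,json
o=robot.get_obs();print(o)
for n in ["scene","side","wrist"]:
    s=robot.snapshot(n);cv2.imwrite(f"pics/{n}0.png",s["image"]);print({k:(np.array(v).tolist()) for k,v in s.items() if k!="image"})
E
```

```text
pics
{'time': 0.0, 'joint_positions': array([ 1.07387500e+00,  8.79409858e-02,  1.37220666e+00,  3.07935453e-06,
        1.68357737e+00, -1.03120100e-01]), 'qvel': array([ 2.64401360e-05, -4.53597605e-04,  3.83313161e-04,  4.18665855e-04,
        4.45887637e-04, -7.63433406e-04]), 'joint_torque': array([ 4.34051508e-04, -3.40185463e+01, -3.02427900e+01,  7.17499922e-02,
        3.28229112e-02, -1.30099743e-04]), 'tool_pos': array([0.21081592, 0.50746544, 0.22313592]), 'ee_rot': array([-3.13947193e+00, -2.22544106e-04,  2.74779154e+00]), 'wrist_force': array([ 0.46225993, -0.79702564,  0.81950911]), 'wrist_torque': array([-0.0095693 , -0.02258165, -0.03011212]), 'finger_force': 0.0, 'width': 0.09407407747245013}
{'fx': 495.2754911741278, 'fy': 495.2754911741278, 'cx': 265.7669215371098, 'cy': 186.81984285486627, 'eye': [1.1575592022753798, 0.5605260366924627, 1.282581218879141], 'orientation': [-2.5259345795933106, -0.00920725502602937, 2.336300805559808]}
{'fx': 467.6885585326687, 'fy': 467.6885585326687, 'cx': 249.18065543246556, 'cy': 188.82055876218024, 'eye': [0.7983699492851943, -1.0031019380835107, 0.8850258597444933], 'orientation': [-2.187095283065802, -0.009554841215543286, 0.2436093346796777]}
{'fx': 297.437709726912, 'fy': 297.437709726912, 'cx': 256.52707763069805, 'cy': 188.49605487127116, 'T_tool_cam': [[-0.00045702033751166384, -0.9638151276856053, -0.26657117394195234, 0.0775764555225223], [0.9999993483794474, -0.00016161665613092366, -0.0011300976665550425, 0.0004269389171965843], [0.0010461228850345684, -0.26657151671631374, 0.9638145735059582, -0.16137852335223732], [0.0, 0.0, 0.0, 1.0]]}
```

View pics/scene0.png

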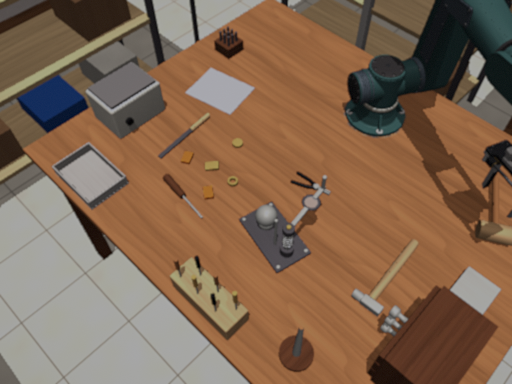

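View pics/side0.png

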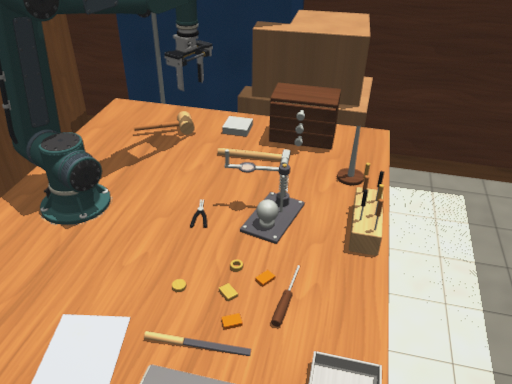

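The brass things in scene/side view are:
- **Blank:** yellow oblong at scene (211,166), side (228,292).
- **Disc:** round, at scene (238,142), side (179,285).
- **Collar:** ring, at scene (232,181), side (237,265).
- **Orange look-alikes:** scene (187,158) and (208,192), side (232,321) and (265,278).

I choose the yellow oblong. The stand's ball is at scene (266,214), side (267,211). The pin end of the arm is near scene (323,185), side (227,158). Next I'll take a close crop to check.

```bash
cat > h.py <<'E'
import numpy as np,cv2
from scipy.spatial.transform import Rotation as Rt
from bench import robot
def cam(name):
    o=robot.get_obs(); s=robot.snapshot(name)
    if name=="wrist":
        T=np.eye(4);T[:3,:3]=Rt.from_euler("xyz",o["ee_rot"]).as_matrix();T[:3,3]=o["tool_pos"]
        T=T@np.array(s["T_tool_cam"])
        s["R"],s["eye"]=T[:3,:3],T[:3,3]
    else: s["R"]=Rt.from_euler("xyz",s["orientation"]).as_matrix()
    s["eye"]=np.array(s["eye"]); return s
def ray(s,uv): return s["R"]@np.array([(uv[0]-s["cx"])/s["fx"],(uv[1]-s["cy"])/s["fy"],1])
def onz(s,uv,z):
    d=ray(s,uv); return s["eye"]+d*(z-s["eye"][2])/d[2]
def proj(s,p):
    c=s["R"].T@(np.asarray(p)-s["eye"]); return np.array([s["fx"]*c[0]/c[2]+s["cx"],s["fy"]*c[1]/c[2]+s["cy"]])
def tri(views):
    A=0;b=0
    for s,uv in views:
        d=ray(s,uv);d/=np.linalg.norm(d);P=np.eye(3)-np.outer(d,d);A=A+P;b=b+P@s["eye"]
    return np.linalg.solve(A,b)
E
python3 - <<'E'
from h import *
a,b=cam("scene"),cam("side")
for n,z,uvs in [("blank",.012,((211,166),(228,292))),("disc",.012,((238,142),(179,285))),("collar",.014,((232,181),(237,265))),("or1",.01,((187,158),(232,321))),("or2",.01,((208,192),(265,278)))]:
    print(n,onz(a,uvs[0],z).round(3),onz(b,uvs[1],z).round(3))
print("ball",tri([(a,(266,214)),(b,(267,211))]),"pin",tri([(a,(323,182)),(b,(227,155))]))
t=lambda im,x,y,w,h:cv2.resize(im[y:y+h,x:x+w],(400,300),interpolation=cv2.INTER_CUBIC)
A,B=a["image"],b["image"]
cv2.imwrite("pics/c1.png",np.vstack([np.hstack([t(A,170,125,100,75),t(B,165,250,120,90)]),np.hstack([t(A,230,170,120,90),t(B,205,140,120,90)])]))
E
```

```text
blank [ 0.565 -0.238  0.012] [ 0.565 -0.245  0.012]
disc [ 0.434 -0.248  0.012] [ 0.44  -0.253  0.012]
collar [ 0.561 -0.145  0.014] [ 0.562 -0.151  0.014]
or1 [ 0.597 -0.32   0.01 ] [ 0.598 -0.326  0.01 ]
or2 [ 0.64 -0.17  0.01] [ 0.642 -0.174  0.01 ]
ball [0.59832443 0.03710425 0.05997693] pin [0.45925082 0.12527844 0.17128513]
```

View pics/c1.png

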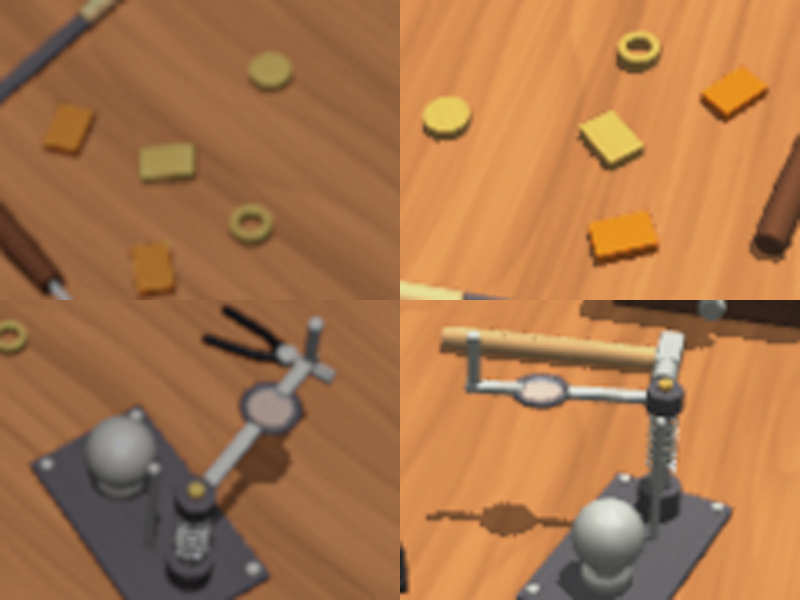

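The crop confirms the choice: a yellow oblong between disc and collar, with the orange pieces aside. I'll now measure the stand, blank and pin, then look with the wrist camera from nearer.

```bash
python3 - <<'E'
from h import *
a,b=cam("scene"),cam("side")
print("ball",tri([(a,(266,215.6)),(b,(267.4,210.5))]))
print("pintop",tri([(a,(324.8,177.2)),(b,(226.9,151.1))]),"pinbot",tri([(a,(323.6,188)),(b,(226.9,165.5))]))
print("pivot",tri([(a,(289.1,227.3)),(b,(284.2,164.9))]), "pillar", onz(a,(276.5,220.4),.13))
# blank: yellow segmentation
for n,s,c in [("scene",a,(211,166)),("side",b,(228,292))]:
    im=s["image"]; hsv=cv2.cvtColor(im,cv2.COLOR_BGR2HSV)
    x,y=c; print(n,"hsv",hsv[y,x],hsv[y,x+20])
    m=cv2.inRange(hsv,(22,60,60),(36,255,255))
    k,l,st,ce=cv2.connectedComponentsWithStats(m); i=l[y,x]; print(i,st[i],ce[i])
    ys,xs=np.nonzero(l==i)
    P=np.array([onz(s,(u,v),.008)[:2] for u,v in zip(xs,ys)],np.float32)
    print(cv2.minAreaRect(P*1000))
E
```

```text
ball [0.60013032 0.04032951 0.05877036]
pintop [0.45667699 0.12477403 0.18663429] pinbot [0.45535797 0.12643884 0.13556077]
pivot [0.6249265  0.14853571 0.15084547] pillar [0.62263898 0.10169781 0.13      ]
scene hsv [ 22 128 167] [ 13 147 151]
10 [205 162  13   8  77] [211.37662338 165.27272727]
((561.6270141601562, -242.3382110595703), (26.660400390625, 40.353179931640625), 51.49074172973633)
side hsv [ 23 151 231] [ 14 157 227]
15 [220 284  17  14 135] [228.04444444 290.40740741]
((562.5474853515625, -236.53741455078125), (25.48794174194336, 43.173797607421875), 52.1297721862793)
```

Call:
servo_tool --pt "-0.6 -0.6 -1.2 0 0" --pt "-1.6 -1.5 -2.4 0 0" --pt "-2.8 -2.5 -2.4 0 0" --pt "-4 -3.6 -2.4 0 0" --pt "-5.2 -4.7 -2.4 0 0" --pt "-6.4 -5.8 -2.4 0 0" --pt "-7.6 -6.9 -2.4 0 0" --pt "-8.8 -8 -2.4 0 0" --pt "-10 -9.1 -2.4 0 0" --pt "-11.2 -10.2 -2.4 0 0"

```text
time: 1.18
tool_pos: [0.372, 0.1632, 0.2846]
ee_rot: [3.141, 0.001, 2.748]
wrist_force: [0.5, 0.9, -0.6]
width: 0.0941
finger_force: 0.0
```

Call:
servo_tool --pt "-1.2 -1.1 0 0 0" --pt "-2.4 -2.2 0 0 0" --pt "-3.6 -3.3 0 0 0" --pt "-4.8 -4.4 0 0 0" --pt "-6 -5.5 0.4 0 0" --pt "-7.2 -6.6 0.8 0 0" --pt "-8.4 -7.7 1.2 0 0" --pt "-9.6 -8.8 1.6 0 0" --pt "-10.8 -9.9 2 0 0" --pt "-11.6 -10.6 2.4 0 0"

```text
time: 2.02
tool_pos: [0.5385, -0.1944, 0.2233]
ee_rot: [-3.141, 0.0, 2.745]
wrist_force: [-0.3, 0.6, 0.1]
width: 0.0939
finger_force: 0.0
```

```bash
cat > blank.py <<'E'
from h import *
o=robot.get_obs();s=cam("wrist");print(o["time"],o["tool_pos"],o["ee_rot"])
p=proj(s,(.563,-.24,.012));print("exp",p)
hsv=cv2.cvtColor(s["image"],cv2.COLOR_BGR2HSV)
m=cv2.inRange(hsv,(19,60,60),(36,255,255))
k,l,st,ce=cv2.connectedComponentsWithStats(m)
for i in range(1,k):
    if st[i,4]<150: continue
    ys,xs=np.nonzero(l==i)
    P=np.array([onz(s,(u,v),.011)[:2] for u,v in zip(xs,ys)],np.float32)*1000
    print(i,st[i],cv2.minAreaRect(P))
im=s["image"].copy();cv2.drawMarker(im,tuple(int(v) for v in p),(255,0,0));cv2.imwrite("pics/w1.png",im)
E
python3 blank.py
```

```text
2.0167 [ 0.53851763 -0.19443149  0.22330857] [-3.14088431e+00  2.58338498e-04  2.74546404e+00]
exp [231.83628939 199.21695971]
1 [ 55 148  47  62 530] ((462.1070861816406, -411.9226379394531), (91.05448150634766, 10.358460426330566), 5.611907482147217)
2 [285 155  27  27 394] ((557.4675903320312, -145.37844848632812), (34.435909271240234, 32.3201904296875), 23.40147590637207)
3 [218 180  30  36 739] ((561.4259033203125, -239.13731384277344), (30.199081420898438, 44.65803527832031), 49.034549713134766)
5 [442 290  16  54 219] ((853.9379272460938, -16.451684951782227), (19.09261703491211, 96.37481689453125), 79.65668487548828)
```

View pics/w1.png

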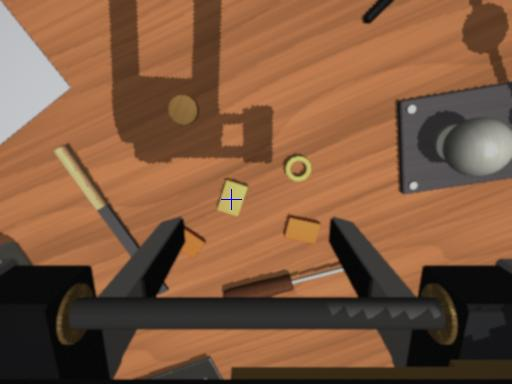

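The wrist view shows the blank at (232,198), with its outline fitting 44x30 mm. The collar is at (298,168), the disc at (183,109) and the orange pieces at (193,240) and (302,229). The choice stands, so I'm moving over it.

Call:
servo_tool --pt "-0.4 -0.3 0.5 0.8 0.3" --pt "-0.8 -0.7 1.2 1.7 0.3" --pt "-1.2 -1 2 2.5 0.3" --pt "-1.54 -1.3 2.8 3.05 0.3" --pt "-1.54 -1.3 3.6 3.05 0.3" --pt "-1.54 -1.3 4.3 3.05 0.3" --pt "-1.54 -1.3 4.8 3.05 0.3" --pt "-1.54 -1.3 4.9 3.05 0.3" --pt "-1.54 -1.3 4.9 3.05 0.3"

```text
time: 2.82
tool_pos: [0.5604, -0.2352, 0.1008]
ee_rot: [-3.141, -0.002, 2.429]
wrist_force: [-0.9, 1.2, 0.4]
width: 0.0657
finger_force: 0.0
```

```bash
python3 blank.py
```

```text
2.8167 [ 0.56044027 -0.23524024  0.10080346] [-3.14125449e+00 -2.13050148e-03  2.42864164e+00]
exp [254.25719075 203.38219764]
1 [ 121   74   40   46 1370] ((434.22735595703125, -251.46092224121094), (29.41275978088379, 35.23286437988281), 58.9587287902832)
2 [316 107  42  41 909] ((557.7600708007812, -145.21270751953125), (33.946685791015625, 32.549095153808594), 49.12505340576172)
3 [237 178  10  26 214] ((547.0556640625, -240.95555114746094), (7.840603828430176, 22.861263275146484), 48.58814239501953)
4 [  0 206  80  60 907] ((459.40234375, -413.6326599121094), (84.78961181640625, 11.182723045349121), 5.428437232971191)
5 [238 216  32   9 154] ((574.7077026367188, -251.0977783203125), (28.07108497619629, 7.712984561920166), 49.15393829345703)
8 [114 291  13  53 210] ((565.5660400390625, -419.885986328125), (10.723175048828125, 62.3754768371582), 40.60137939453125)
12 [386 296  14  48 215] ((746.190673828125, -215.5045623779297), (12.020194053649902, 55.834251403808594), 52.40509796142578)
```

Call:
servo_tool --pt "-0.13 -0.1 0.6 0 0.3" --pt "-0.13 -0.1 1.3 0 0.3" --pt "-0.13 -0.1 2 0 0.3" --pt "-0.13 -0.1 2.6 0 0.3" --pt "-0.13 -0.1 3 0 0.3" --pt "-0.13 -0.1 3.15 0 0.3" --pt "-0.13 -0.1 3.15 0 0.3"

```text
time: 3.45
tool_pos: [0.5619, -0.2397, 0.0231]
ee_rot: [3.142, -0.0, 2.429]
wrist_force: [0.1, 0.4, 0.1]
width: 0.0657
finger_force: 0.0
```

Call:
servo_tool --pt "0 0 0.08 0 0.3" --pt "0 0 0.08 0 0.5" --pt "0 0 0.08 0 0.7" --pt "0 0 0.08 0 0.9" --pt "0 0 0.08 0 0.9" --pt "0 0 0.08 0 0.9" --pt "0 0 0.08 0 0.9" --pt "0 0 0.08 0 0.9"

```text
time: 4.12
tool_pos: [0.5619, -0.2398, 0.0212]
ee_rot: [3.141, 0.0, 2.428]
wrist_force: [0.2, -0.4, 1.0]
width: 0.0294
finger_force: 30.0
```

Call:
servo_tool --pt "0 0 -0.4 0 0.9" --pt "0 0 -1.2 0 0.9" --pt "0 0 -2.4 0.5 0.9" --pt "0.4 0.6 -3.6 1.5 0.9" --pt "0.9 1.3 -4.8 2.6 0.9" --pt "1.5 2.1 -5.8 3.7 0.9" --pt "2.1 3 -6.6 4.8 0.9" --pt "2.7 3.8 -7.1 5.9 0.9" --pt "3.3 4.7 -7.1 7 0.9" --pt "3.9 5.5 -7.1 8.1 0.9"

```text
time: 4.95
tool_pos: [0.5786, -0.0707, 0.2008]
ee_rot: [3.138, 0.0, 1.575]
wrist_force: [0.6, -0.5, -1.7]
width: 0.0298
finger_force: 30.0
```

Call:
servo_tool --pt "0.4 0.05 0 0.8 0.9" --pt "0.8 0.1 0 1.6 0.9" --pt "1.1 0.1 0 2.2 0.9" --pt "1.1 0.1 0 2.2 0.9" --pt "1.1 0.1 0 2.2 0.9" --pt "1.1 0.1 0 2.2 0.9"

```text
time: 5.45
tool_pos: [0.5801, -0.045, 0.1987]
ee_rot: [3.142, 0.0, 1.351]
wrist_force: [0.2, 0.4, -0.9]
width: 0.0297
finger_force: 30.0
```

```bash
python3 - <<'E'
from h import *
o=robot.get_obs();s=cam("wrist");print(o["time"],o["tool_pos"],o["ee_rot"])
im=s["image"]
for p in [(.6,.04,.058),(.6,.04,.09),(.4565,.1255,.187),(.625,.1485,.15),(.625,.1485,.0)]: print(p,proj(s,p))
g=cv2.GaussianBlur(cv2.cvtColor(im,cv2.COLOR_BGR2GRAY),(5,5),1)
c=cv2.HoughCircles(g,cv2.HOUGH_GRADIENT_ALT,1.5,20,param1=150,param2=.7,minRadius=20,maxRadius=60);print(c)
cv2.imwrite("pics/w2.png",cv2.resize(im,(768,576)))
E
```

```text
5.45 [ 0.58014393 -0.04496199  0.19865533] [3.14158876e+00 3.19805109e-04 1.35078178e+00]
(0.6, 0.04, 0.058) [257.37649741  95.9439047 ]
(0.6, 0.04, 0.09) [257.47963676  94.75779184]
(0.4565, 0.1255, 0.187) [-55.99436084 -20.09619528]
(0.625, 0.1485, 0.15) [ 259.14144857 -113.07654506]
(0.625, 0.1485, 0.0) [257.93459278 -12.49458358]
[[[256.5       91.5       32.178036]
  [144.        48.        25.091118]]]
```

View pics/w2.png

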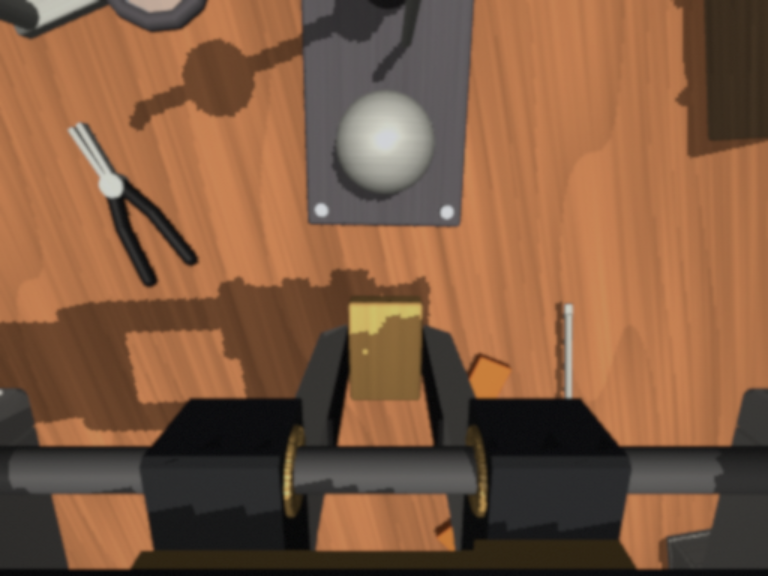

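```bash
python3 - <<'E'
from h import *
from scipy.optimize import least_squares
def edge(s,c,r0,r1,blur=1):
    g=cv2.GaussianBlur(s["image"],(0,0),blur).astype(float); out=[]
    rs=np.arange(r0,r1,.25)
    for t in np.linspace(0,2*np.pi,90,endpoint=False):
        mx=(c[0]+rs*np.cos(t)).astype(np.float32)[None];my=(c[1]+rs*np.sin(t)).astype(np.float32)[None]
        v=cv2.remap(g.astype(np.float32),mx,my,cv2.INTER_LINEAR)[0]
        gr=np.abs(np.gradient(v,axis=0)).sum(1); i=gr.argmax(); out.append((mx[0,i],my[0,i]))
    return np.array(out)
def res(p,s,E):
    c=p-s["eye"];L=np.linalg.norm(c);D=np.array([ray(s,e) for e in E]);D/=np.linalg.norm(D,axis=1)[:,None]
    return (np.arccos(D@c/L)-np.arcsin(.032/L))*L*1000
W,a,b=cam("wrist"),cam("scene"),cam("side")
S=[(W,edge(W,(257,94.5),26,40)),(a,edge(a,(266,215.6),8,14,.7)),(b,edge(b,(267.4,210.5),8,15,.7))]
for s,E in S:
    r=least_squares(lambda q:res(np.r_[q,.058],s,E),[.6,.04],loss="cauchy",f_scale=.5)
    print(r.x,np.median(np.abs(r.fun)))
r=least_squares(lambda q:np.r_[tuple(res(q,s,E) for s,E in S)],[.6,.04,.058],loss="cauchy",f_scale=.5);print("all",r.x)
o=robot.get_obs();T=o["tool_pos"];R=Rt.from_euler("xyz",o["ee_rot"]).as_matrix()
for n,uv in [("farmid",(385/1.5,302/1.5)),("L",(349/1.5,302/1.5)),("R",(421/1.5,302/1.5)),("near",(385/1.5,399/1.5))]:
    print(n,R.T@(onz(W,uv,T[2]-.0092)-T)*1000)
E
```

```text
[0.60033371 0.03934577] 1.5842640667500136
[0.59968697 0.03848706] 5.390047429721452
[0.59968215 0.04100671] 0.9280615967428641
all [0.60014088 0.03913959 0.05922479]
farmid [22.56423644 -0.02483523  9.19995721]
L [ 22.55774476 -14.48723158   9.20116763]
R [22.57072806 14.43742164  9.19874681]
near [-2.10338870e+01 -5.95689430e-04  9.20004194e+00]
```

Call:
servo_tool --pt "0.5 0 0 0 0.9" --pt "1.3 0.02 0.2 0 0.9" --pt "2.1 0.03 0.7 0 0.9" --pt "2.8 0.04 1.4 0 0.9" --pt "3.3 0.04 2 0 0.9" --pt "3.45 0.04 2.5 0 0.9" --pt "3.45 0.04 2.9 0 0.9" --pt "3.45 0.04 3 0 0.9" --pt "3.45 0.04 3 0 0.9" --pt "3.45 0.04 3 0 0.9"

```text
time: 6.48
tool_pos: [0.6005, 0.0386, 0.1242]
ee_rot: [3.141, -0.0, 1.349]
wrist_force: [0.2, 0.5, -0.9]
width: 0.0296
finger_force: 30.0
```

```bash
python3 - <<'E'
from h import *
print(robot.get_obs()["tool_pos"],robot.get_obs()["wrist_force"])
a,b=cam("scene"),cam("side")
t=lambda im,x,y,w,h:cv2.resize(im[y:y+h,x:x+w],(400,300),interpolation=cv2.INTER_CUBIC)
cv2.imwrite("pics/c2.png",np.hstack([t(a["image"],226,180,80,60),t(b["image"],227,175,80,60)]))
E
```

```text
[0.60048367 0.03864996 0.12422343] [ 0.24872016  0.51041784 -0.86877339]
```

View pics/c2.png

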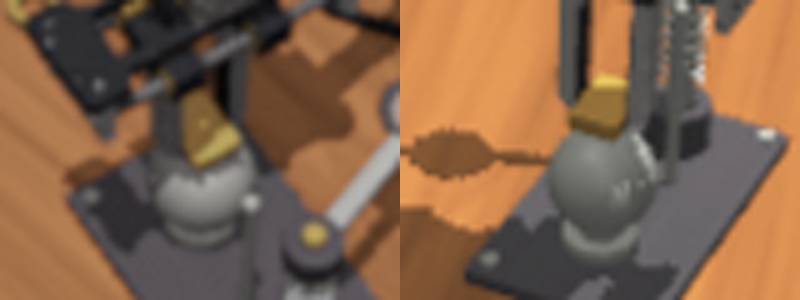

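The side crop shows the blank held squarely above the ball, at about (600,105). I'm lowering it slowly and watching the force.

Call:
servo_tool --pt "0.02 -0.02 0.15 0 0.9" --pt "0.02 -0.02 0.3 0 0.9" --pt "0.02 -0.02 0.4 0 0.9" --pt "0.02 -0.02 0.44 0 0.9" --pt "0.02 -0.02 0.44 0 0.9"

```text
time: 7.0
tool_pos: [0.5994, 0.04, 0.1119]
ee_rot: [-3.141, 0.0, 1.35]
wrist_force: [0.3, -0.2, -2.4]
width: 0.0297
finger_force: 30.0
```

Call:
servo_tool --pt "0 0 0.02 0 0.9" --pt "0 0 0.04 0 0.9" --pt "0 0 0.04 0 0.9" --pt "0 0 0.04 0 0.9"

```text
time: 7.33
tool_pos: [0.5998, 0.0401, 0.1116]
ee_rot: [3.141, -0.0, 1.35]
wrist_force: [1.0, 0.0, -1.7]
width: 0.0295
finger_force: 30.0
```

Call:
servo_tool --pt "-0.02 0 0.02 0 0.9" --pt "-0.02 0 0.03 0 0.9" --pt "-0.02 0 0.03 0 0.9" --pt "-0.02 0 0.03 0 0.9"

```text
time: 7.67
tool_pos: [0.5998, 0.0396, 0.1111]
ee_rot: [3.141, -0.0, 1.35]
wrist_force: [0.0, -0.4, 0.9]
width: 0.0291
finger_force: 30.0
```

Call:
servo_tool --pt "0 0 0.02 0 0.9" --pt "0 0 0.02 0 0.9" --pt "0 0 0.02 0 0.9"

```text
time: 7.92
tool_pos: [0.5998, 0.0395, 0.111]
ee_rot: [3.141, -0.0, 1.35]
wrist_force: [-2.9, -0.5, 4.2]
width: 0.0298
finger_force: 30.0
```

Contact confirmed, at about 5 N. I'll ease back, then open gently.

Call:
servo_tool --pt "0 0 -0.02 0 0.9" --pt "0 0 -0.02 0 0.9" --pt "0 0 -0.02 0 0.69" --pt "0 0 -0.02 0 0.68" --pt "0 0 -0.02 0 0.67" --pt "0 0 -0.02 0 0.66" --pt "0 0 -0.02 0 0.65" --pt "0 0 -0.02 0 0.64" --pt "0 0 -0.02 0 0.63" --pt "0 0 -0.02 0 0.62"

```text
time: 8.75
tool_pos: [0.5996, 0.0395, 0.1106]
ee_rot: [-3.141, -0.0, 1.35]
wrist_force: [-0.3, 0.4, -0.5]
width: 0.0352
finger_force: 0.0
```

```bash
cat > look.py <<'E'
import sys
from h import *
n,x1,y1,x2,y2,w=sys.argv[1],*map(int,sys.argv[2:7])
o=robot.get_obs();print(o["time"],o["tool_pos"],o["ee_rot"],o["wrist_force"],o["width"])
a,b=cam("scene"),cam("side");h=w*3//4
t=lambda im,x,y:cv2.resize(im[y:y+h,x:x+w],(400,300),interpolation=cv2.INTER_CUBIC)
cv2.imwrite(f"pics/{n}.png",np.hstack([t(a["image"],x1,y1),t(b["image"],x2,y2)]))
E
python3 look.py c3 226 180 227 175 80
```

```text
8.75 [0.59960504 0.03954786 0.11056697] [-3.14133681e+00 -4.76225604e-05  1.34976304e+00] [-0.25010742  0.37480938 -0.47198114] 0.03516072861828243
```

View pics/c3.png

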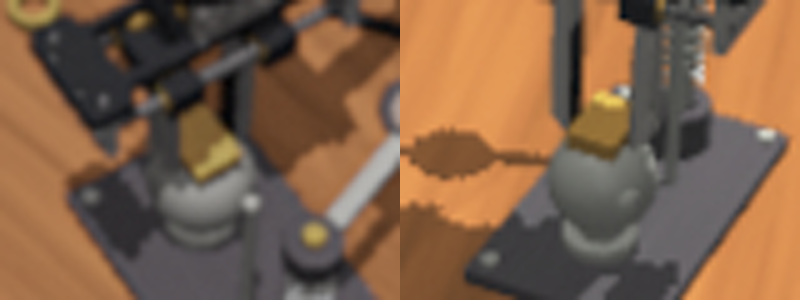

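The blank rests on the ball (side crop, 600,120), free of the pads and level within what I can see. I'm opening more and rising straight up.

Call:
servo_tool --pt "0 0 0 0 0.55" --pt "0 0 0 0 0.48" --pt "0 0 0 0 0.45" --pt "0 0 -0.3 0 0.45" --pt "0 0 -0.8 0 0.45" --pt "0 0 -1.5 0 0.45" --pt "0 0 -2.3 0 0.45" --pt "0 0 -3.3 0 0.45" --pt "0 0 -4.3 0 0.45" --pt "0 0 -4.8 0 0.45"

```text
time: 9.68
tool_pos: [0.601, 0.0396, 0.2364]
ee_rot: [3.134, -0.002, 1.35]
wrist_force: [0.7, -1.2, 1.7]
width: 0.0518
finger_force: 0.0
```

Call:
servo_tool --pt "-0.6 0 0 0 0.3" --pt "-1.4 0 0 0 0.3" --pt "-2.2 0 0 0 0.3" --pt "-2.8 0 0 0 0.3" --pt "-3 0 0 0 0.3" --pt "-3 0 0 0 0.3" --pt "-3 0 0 0 0.3"

```text
time: 10.27
tool_pos: [0.5828, -0.0338, 0.23]
ee_rot: [-3.14, -0.0, 1.349]
wrist_force: [-0.4, 1.1, -0.2]
width: 0.0662
finger_force: 0.0
```

```bash
cat > w.py <<'E'
from h import *
o=robot.get_obs();s=cam("wrist");print(o["time"],o["tool_pos"],o["ee_rot"])
a,b=cam("scene"),cam("side")
t=lambda s,p,w:cv2.resize(s["image"][int(p[1])-w*3//8:int(p[1])+w*3//8,int(p[0])-w//2:int(p[0])+w//2],(400,300),interpolation=cv2.INTER_CUBIC)
p=proj(s,(.6,.04,.102)).clip([0,61],[400,400]);print(p,proj(s,(.6,.04,.058)))
cv2.imwrite("pics/w3.png",np.vstack([np.hstack([t(a,(266,210),80),t(b,(267,205),80)]),np.hstack([t(s,p,160),t(b,(250,170),120)])]))
E
python3 w.py
```

```text
10.2667 [ 0.58284092 -0.03380907  0.2299927 ] [-3.14028173e+00 -4.72532491e-04  1.34909293e+00]
[257.24391899 108.40835242] [257.20120986 108.10562082]
```

View pics/w3.png

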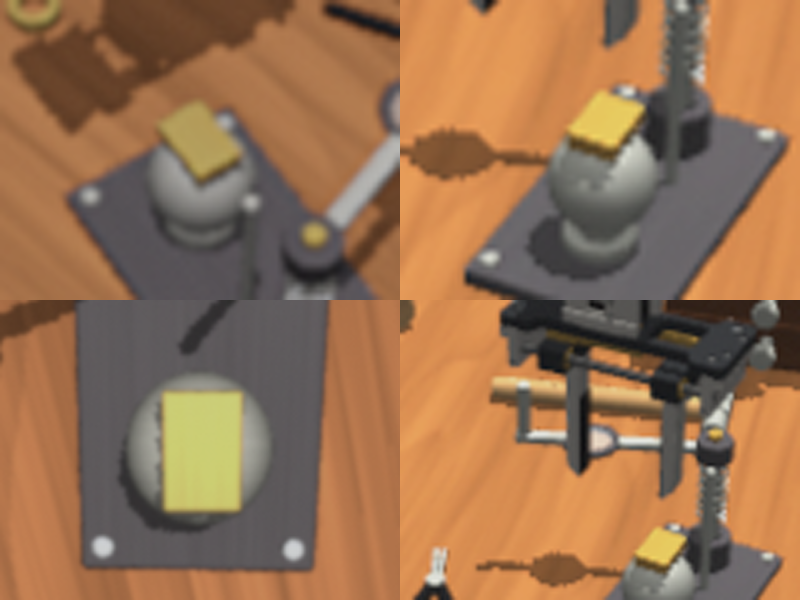

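The blank sits centred on the ball: the wrist tile has ball centre (198,447) and blank centre (202,451), about 1.5 mm apart. Next is the pin.

Call:
servo_tool --pt "0.2 -0.3 -0.3 0.8 0.2" --pt "0.7 -0.9 -0.6 1.9 0.2" --pt "1.3 -1.6 -0.8 3 0.2" --pt "2 -2.4 -0.8 4.1 0.2" --pt "2.7 -3.3 -0.8 5.2 0.2" --pt "3.4 -4.2 -0.8 6.3 0.2" --pt "4 -5 -0.8 7.4 0.2" --pt "4.5 -5.6 -0.8 8.5 0.2" --pt "4.9 -6.1 -0.8 9.6 0.2" --pt "5.1 -6.36 -0.8 10.7 0.2"

```text
time: 11.25
tool_pos: [0.4547, 0.1279, 0.2512]
ee_rot: [-3.141, -0.001, 0.227]
wrist_force: [-0.0, 0.1, -0.6]
width: 0.0754
finger_force: 0.0
```

Call:
servo_tool --pt "0.03 0.1 0 0.5 0.2" --pt "0.03 0.1 0.3 0.9 0.2" --pt "0.03 0.1 0.9 0.9 0.2" --pt "0.03 0.1 1.6 0.9 0.2" --pt "0.03 0.1 2.3 0.9 0.2" --pt "0.03 0.1 2.8 0.9 0.2" --pt "0.03 0.1 3.1 0.9 0.2" --pt "0.03 0.1 3.2 0.9 0.2" --pt "0.03 0.1 3.2 0.9 0.2"

```text
time: 12.0
tool_pos: [0.4571, 0.1237, 0.1704]
ee_rot: [-3.141, 0.001, 0.136]
wrist_force: [-0.3, -0.6, -0.4]
width: 0.0753
finger_force: 0.0
```

Call:
servo_tool --pt "0 0 0 0 0.4" --pt "0 0 0 0 0.6" --pt "0 0 0 0 0.75" --pt "0 0 0 0 0.85" --pt "0 0 0 0 0.9" --pt "0 0 0 0 1" --pt "0 0 0 0 1" --pt "0 0 0 0 1" --pt "0 0 0 0 1"

```text
time: 12.75
tool_pos: [0.4573, 0.1233, 0.1708]
ee_rot: [-3.142, 0.0, 0.135]
wrist_force: [-0.6, -0.5, 0.8]
width: 0.0188
finger_force: 0.0
```

Still closing.

Call:
servo_tool --pt "0 0 0 0 1" --pt "0 0 0 0 1" --pt "0 0 0 0 1" --pt "0 0 0 0 1"

```text
time: 13.08
tool_pos: [0.4572, 0.1236, 0.1708]
ee_rot: [-3.141, 0.0, 0.135]
wrist_force: [-0.4, 1.6, 0.1]
width: 0.011
finger_force: 30.0
```

```bash
python3 look.py c4 270 140 205 130 120; python3 - <<'E'
from h import *
p0=np.array(robot.get_obs()["tool_pos"][:2]);yaw=robot.get_obs()["ee_rot"][2]
b=np.array([.6,.0398]);P=np.array([.625,.1485])
print(np.linalg.norm(p0-P),np.degrees(np.arctan2(*(p0-P)[::-1])),np.degrees(np.arctan2(*(b-P)[::-1])))
# circle: intersection constraint: |P-p0|=.170, |P-b|=.110
d=b-p0;L=np.linalg.norm(d);a=(.17**2-.11**2+L*L)/2/L;h=np.sqrt(max(0,.17**2-a*a));n=np.array([-d[1],d[0]])/L
for sg in (1,-1): print("pivot cand",p0+a*d/L+sg*h*n)
C=min((p0+a*d/L+sg*h*n for sg in (1,-1)),key=lambda c:np.linalg.norm(c-P))
C=(C+P)/2
v=p0-C
print("C",C,"r",np.linalg.norm(v))
X=np.array([np.cos(yaw),np.sin(yaw)]);Y=np.array([np.sin(yaw),-np.cos(yaw)])
for k in range(1,14):
    t=np.radians(5.4*k);R=np.array([[np.cos(t),-np.sin(t)],[np.sin(t),np.cos(t)]]);e=C+R@v-p0
    print(5.4*k,(np.array([X@e,Y@e])/.025).round(2),(C+R@v).round(4),-.9*k)
E
```

```text
13.0833 [0.45724757 0.12363596 0.17075932] [-3.14096456e+00  7.65633753e-05  1.35263264e-01] [-0.42266194  1.5810034   0.1001508 ] 0.011021208414595696
0.16958992992431488 -171.54578174574186 -102.9522638949438
pivot cand [0.62566273 0.14676459]
pivot cand [ 0.51913421 -0.03477026]
C [0.62533137 0.1476323 ] r 0.16979254828661877
5.4 [0.03 0.64] [0.4603 0.1079] -0.9
10.8 [0.13 1.27] [0.4647 0.0925] -1.8
16.200000000000003 [0.28 1.89] [0.4706 0.0776] -2.7
21.6 [0.49 2.5 ] [0.4779 0.0634] -3.6
27.0 [0.76 3.08] [0.4865 0.0499] -4.5
32.400000000000006 [1.08 3.63] [0.4963 0.0373] -5.4
37.800000000000004 [1.45 4.15] [0.5073 0.0256] -6.3
43.2 [1.87 4.64] [0.5193 0.015 ] -7.2
48.6 [2.34 5.08] [0.5322 0.0056] -8.1
54.0 [2.84 5.48] [ 0.546  -0.0025] -9.0
59.400000000000006 [3.37 5.82] [ 0.5605 -0.0093] -9.9
64.80000000000001 [3.94 6.12] [ 0.5755 -0.0147] -10.8
70.2 [4.54 6.36] [ 0.591  -0.0187] -11.700000000000001
```

View pics/c4.png

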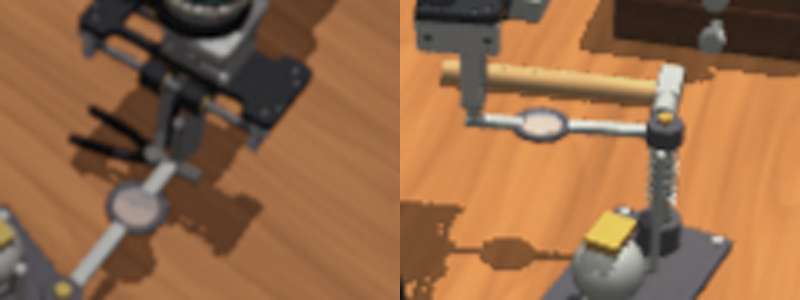

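The pin is held between the pads (scene crop, about (180,130)) and the blank is still on the ball. Swinging now.

Call:
servo_tool --pt "0.01 0.32 0 -0.45 1" --pt "0.06 0.88 0 -1.25 1" --pt "0.17 1.46 0 -2.1 1" --pt "0.34 2.08 0 -3 1" --pt "0.53 2.6 0 -3.75 1" --pt "0.76 3.08 0 -4.5 1" --pt "1.01 3.52 0 -5.2 1" --pt "1.22 3.84 0 -5.75 1" --pt "1.37 4.05 0 -6.1 1" --pt "1.37 4.05 0 -6.1 1"

```text
time: 14.02
tool_pos: [0.5053, 0.0276, 0.1707]
ee_rot: [-3.14, -0.001, 0.774]
wrist_force: [-0.7, 3.4, 0.4]
width: 0.0115
finger_force: 30.0
```

```bash
python3 - <<'E'
from h import *
o=robot.get_obs();p=np.array(o["tool_pos"][:2]);yaw=o["ee_rot"][2];print(o["wrist_force"],o["width"],o["finger_force"])
C=np.array([.6254,.1476]);v=p-C;r=np.linalg.norm(v);a0=np.degrees(np.arctan2(v[1],v[0]));print("r",r,"ang",a0,"yaw",np.degrees(yaw))
X=np.array([np.cos(yaw),np.sin(yaw)]);Y=np.array([np.sin(yaw),-np.cos(yaw)])
for A in list(range(-130,-102,4))+[-103,-102,-101]:
    e=C+.1698*np.array([np.cos(np.radians(A)),np.sin(np.radians(A))])-p
    print(A,(np.array([X@e,Y@e])/.025).round(2),"yaw",round(-(A+180-np.degrees(yaw))/6,2))
E
```

```text
[-0.71374503  3.39455427  0.36267488] 0.01149347270168803 29.99991774559021
r 0.16975890773638075 ang -135.03858069505594 yaw 44.32941478433667
-130 [0.03 0.6 ] yaw -0.95
-126 [0.09 1.07] yaw -1.61
-122 [0.19 1.53] yaw -2.28
-118 [0.32 1.99] yaw -2.95
-114 [0.48 2.43] yaw -3.61
-110 [0.67 2.87] yaw -4.28
-106 [0.89 3.29] yaw -4.95
-103 [1.07 3.59] yaw -5.45
-102 [1.14 3.69] yaw -5.61
-101 [1.2  3.79] yaw -5.78
```

Call:
servo_tool --pt "0.01 0.3 0 -0.5 1" --pt "0.06 0.75 0 -1.2 1" --pt "0.13 1.25 0 -1.9 1" --pt "0.25 1.75 0 -2.6 1" --pt "0.38 2.2 0 -3.25 1" --pt "0.52 2.55 0 -3.8 1" --pt "0.67 2.87 0 -4.28 1" --pt "0.77 3.07 0 -4.6 1" --pt "0.83 3.19 0 -4.8 1" --pt "0.83 3.19 0 -4.8 1"

```text
time: 14.85
tool_pos: [0.5751, -0.0143, 0.1707]
ee_rot: [-3.14, -0.0, 1.276]
wrist_force: [-4.2, 2.3, 2.4]
width: 0.0113
finger_force: 30.0
```

Call:
servo_tool --pt "0 0.06 0 -0.1 1" --pt "0.01 0.12 0 -0.2 1" --pt "0.01 0.18 0 -0.3 1" --pt "0.02 0.24 0 -0.4 1" --pt "0.02 0.24 0 -0.4 1" --pt "0.02 0.24 0 -0.4 1"

```text
time: 15.35
tool_pos: [0.5812, -0.0161, 0.1708]
ee_rot: [-3.141, -0.0, 1.318]
wrist_force: [-3.6, 2.1, 1.9]
width: 0.0114
finger_force: 30.0
```

Call:
servo_tool --pt "0 0.05 0 -0.05 1" --pt "0 0.1 0 -0.15 1" --pt "0.01 0.15 0 -0.2 1" --pt "0.01 0.2 0 -0.3 1" --pt "0.01 0.2 0 -0.3 1" --pt "0.01 0.2 0 -0.3 1"

```text
time: 15.85
tool_pos: [0.5856, -0.0172, 0.1707]
ee_rot: [-3.14, 0.0, 1.35]
wrist_force: [-6.2, 3.1, 1.4]
width: 0.0113
finger_force: 30.0
```

Call:
servo_tool --pt "0 0.03 0 0 1" --pt "0 0.06 0 -0.05 1" --pt "0 0.06 0 -0.05 1" --pt "0 0.06 0 -0.05 1"

```text
time: 16.18
tool_pos: [0.5861, -0.0173, 0.1707]
ee_rot: [-3.137, 0.0, 1.355]
wrist_force: [-8.7, 3.0, 4.1]
width: 0.0116
finger_force: 30.0
```

```bash
python3 look.py c5 210 150 205 130 120
```

```text
16.1833 [ 0.58607531 -0.0172978   0.17067786] [-3.13724935e+00  4.46449124e-04  1.35539020e+00] [-8.73452723  3.04798065  4.05452973] 0.011629991183178735
```

View pics/c5.png

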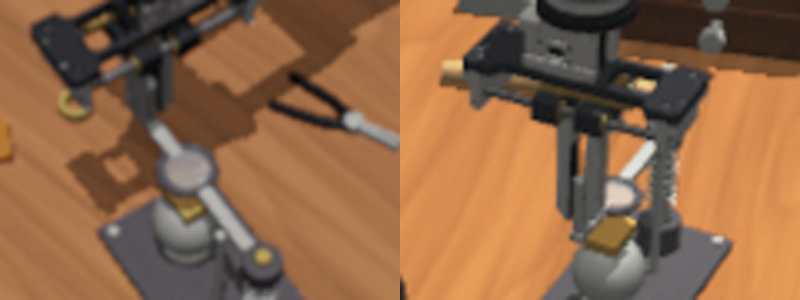

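The lens (scene crop, 187,170) stands over the blank, which is still on the ball. The arm is against its pillar and the pin is still held, with about 9 N of push. Handing in.

```bash
python3 -c "
from bench import robot
print(robot.close_job())"
```

```text
the job is handed in; nothing more can be done
None
```

I handed the job in at about 16 s: the blank is balanced within about 1.5 mm of centre on the ball, and the loupe arm is held by its pin against the stop with the lens over the blank; the verdict was not shown.

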